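# Prime the bench lubricator by hand

## Robot

A 6-joint arm with a two-finger parallel gripper is mounted at the origin on a cart in front of the work surface, level with it; the furniture and walls round the work are solid. World frame = base frame: x ahead of the robot, y to its left, z up, the work surface at z = 0. Lengths are in m, angles in degrees, forces in N, time in s.
With the tool pointing down it reaches from about 0.4 to 0.825 m from the base axis. Payload 7 kg.
Tool frame: the origin (TCP) lies at the very end of the fingers, on their centre line; the grasp point (between the pads) lies 19 mm behind it; z points along the fingers, y is the line along which they close (so a half turn about z gives the same grasp; the last joint's range is limited). The gripper opens to 88 mm and grips with 3 to 60 N. Pads are 19 mm wide; open, the fingers measure 130 mm over their backs; the gripper's body (78 mm by 193 mm) begins 47 mm behind the grasp point.
Start: joints at [93.799, 20.546, 0.682, 0, -70.136, -16.507], TCP at [0.149, 0.658, 0.227] pointing down, gripper open.
Joint ranges: [-176.03, 176.03], [-82.01, 121.73], [-58.28, 71.71], [-173.87, 95.51], [-174.79, -0.11], [-173.66, 173.66]. Speed limits (degrees/s): [136.94, 136.94, 172.46, 180, 180, 180].

## Interface

Orientations are given as [roll, pitch, yaw] about the fixed x, y, z axes, in that order (R = Rz(yaw) Ry(pitch) Rx(roll)).
In Python, from plant import get_state, imaging, r, finder gives the robot as it stands.
- The arm moves only by the shell command python3 -m handwheel 'ROWS' [FORCE]. ROWS is JSON, a list of rows, each a list of 5 numbers: the closure, from 0 (fully open) to 1 (shut), then the shift along the world's x, y, z in cm, then the turn about the world's z in degrees. A call has 1 to 8 rows; each row is the pose to reach, as a shift and turn from the pose commanded when the call began; what a row does not reach only later rows make up. A row lasts 1/8 s, in which the tool goes at most 62.5 mm and 10.7 degrees, less where a joint would pass 70% of its speed; a pose out of reach is approached as far as the arm can. A call with a gripper value outside its range is refused whole. The fingers move at their own pace and stop on an object; FORCE is the grip in N (left out, the last holds). Time passes only in rows, so rows that repeat a pose let the fingers close. It gives the time, the measured TCP pose, the force, the opening and the grip force at its end, in the units of the state.
- get_state(): the state, without advancing time (a new reading comes with each control period).
- imaging.capture(name): name is "side" or "top"; returns (picture, depth): 400x640x3 uint8, red, green, blue; 400x640 float32, m along the optical axis (not along the pixel's ray), 0 where there is no reading.
- imaging.get_calibration(name): a dict with "fx", "fy", "cx", "cy" (pixels), "rvec" (rotation vector, rad) and "tvec" (3), from world to camera coordinates, as OpenCV has them. Camera axes: x right, y down, z forward; pixel columns grow to the right and rows downward; lengths in m; the calibration is good to about 2 mm. A picture is of the moment at which its call begins. get_calibration takes no time and is no camera call.
- r.close_job(): hands the job in; it is judged then, once.
Trained networks look in the newest picture that a camera, given by its name, has taken for a name from the list of things; names that differ only in an ending like _2 or _b are one class to them, and where a whole thing is asked for, a point or a joint stands for the part that bears it (a point fixed in the world has none). Each returns a list of dicts, best first, with "p" (0 to 1); they miss things now and then, are a little off and sometimes report something else, mostly with a low value. They report only what shows in the picture. A call takes as long as a camera call.
- finder.cut_out(camera, query): "region" (400x640 bool, what is visible of it) and "pixel" ([column, row] in pixels, amid what is visible of it).
The state is a dict: "time_s": time; "joints": joint angles; "qd": joint speeds; "joint_torque": joint torques, N m; "tcp_pos": TCP position; "eef_rot": TCP orientation; "contact_force": force on the tool from outside, world axes, zero at the start; "moment": the same for the moment, N m; "gripper_width": finger opening in m; "gripper_force": force on a finger pad.
Only numpy, scipy, OpenCV 4.12 (cv2) and the standard library are available. Lean on these libraries where they do the work, as an engineer would, in place of code of your own. Each camera call takes 0.05 s, during which the arm holds its last target. There are 200 camera calls.

## Task

Prime the green grease pump on the table: push its red plunger all the way down with the fingertips and let it come right back up, again and again, until the orange indicator pin stands fully out with its green band clear of the collar; then take the hand away and leave the plunger up. Only push on the plunger: do not touch the indicator pin, do not lift, tip or shove the pump along, and leave the bur stand, the bottle and the brass weight where they are.

Things in the scene. Friction and masses are not known exactly. Their poses are not given: they have to be found in the camera images.
- pump: The pump: a green cast body 62 x 118 mm, 64 mm high, on a black rubber foot 78 x 136 x 8 mm; it stands loose on the table, about 0.9 kg. Origin at the centre of the foot's underside, z up, y along its length. The red plunger stands at y = +30 mm and the orange indicator pin at y = -36 mm (both x = 0); a brass nipple sticks out at the -y end. Apart from plunger and pin nothing on it is higher than 90 mm.
- plunger_top (a point): Centre of the top of the red mushroom-shaped plunger knob (52 mm across, nearly flat over the middle 24 mm); 128 mm above the table when up. The plunger moves straight down.
- plunger (a joint): How far the plunger is pushed down, m: 0 up (may read -0.0003), 0.016 at its bottom stop. A spring pushes it back up by itself, with a damper: 6 N to start it, 10 N at the bottom, and 5 N more for each 0.1 m/s of speed; fully back up about 0.5 s after letting go.
- pin (a joint): How far the indicator pin stands out, m: 0 in, 0.040 fully out. It starts somewhere between 0 and 0.02. Hidden ratchet with 8 mm steps: each stroke of at least 13 mm raises the pin to its next step (0.008, 0.016, 0.024, 0.032, 0.040) while the plunger comes back up; a shorter stroke may give nothing. It stays where it is between strokes, and further strokes do no harm once it is out. Three to five strokes are needed.
- indicator: The indicator pin itself: orange, upright, 13 mm thick, with a 10 mm green band at its lower end that shows above the dark collar only when the pin is fully out. Origin at the centre of its top, which is 79 mm above the table when in and 119 mm when out. Not to be touched.
- bur_block: Bystander: green V-shaped bur stand with burs, 62 x 104 x 66 mm, loose; origin at the centre of its underside. It may stand where the pump stood in another run.
- flux_bottle: Bystander: white dropper bottle with red nozzle, 37 mm across, 96 mm high, loose; origin at the centre of its underside.
- brass_weight: Bystander: brass weight with a knob, 33 mm across, 44 mm high, loose; origin at the centre of its underside.

How it is judged:
By the outcome, as a careful person would: the job done as asked, in the order asked, and still so for the second after the job is handed in, with the robot touching nothing.
It also fails if it takes over 45 s, if anything falls off the work surface, if the arm or the gripper's body presses on something with over 40 N, if the wrist force passes 120 N, or if a joint passes its speed limit or range.

## Working session

There is one attempt and no reset: what is moved stays moved. The work goes in short steps, Python scripts to look and compute and a shell command to move; the robot and the scene stay as the last step left them, time stands still between calls to the robot, and variables do not carry over. Pictures are saved under pics/ and viewed, at most 10 in all, crops included, and the job is handed in when it is done.

```bash
mkdir -p pics; cat > h.py <<'E'
import numpy as np, cv2
from plant import get_state, imaging, r, finder
def cloud(cam, depth):
    c=imaging.get_calibration(cam); R=cv2.Rodrigues(np.array(c["rvec"],float))[0]; t=np.array(c["tvec"],float).ravel()
    v,u=np.mgrid[:400,:640]
    P=np.stack([(u-c["cx"])/c["fx"]*depth,(v-c["cy"])/c["fy"]*depth,depth],-1)
    return (P-t)@R
E
python3 - <<'E'
from h import *
ims=[]
for cam in("top","side"):
    im,d=imaging.capture(cam); ims.append(im); W=cloud(cam,d)
    for q in("pump","plunger_top","indicator","bur_block","flux_bottle","brass_weight"):
        for o in finder.cut_out(cam,q)[:2]:
            m=o["region"]&(d>0); P=W[m]
            if len(P): print(cam,q,round(o["p"],2),np.round(o["pixel"]),len(P),np.round(np.median(P,0),3),np.round(np.percentile(P,2,0),3),np.round(np.percentile(P,98,0),3))
for n,i in zip(("top","side"),ims): cv2.imwrite(f"pics/{n}0.png",i[...,::-1])
s=get_state(); print({k:s[k] for k in("time_s","tcp_pos","eef_rot","contact_force","gripper_width")})
E
```

```text
top pump 0.63 [258. 203.] 1545 [0.427 0.077 0.064] [0.366 0.039 0.005] [0.482 0.127 0.129]
top plunger_top 0.8 [257. 191.] 328 [0.459 0.076 0.127] [0.438 0.054 0.122] [0.48  0.099 0.131]
top bur_block 0.66 [402. 205.] 481 [ 0.436 -0.284  0.058] [ 0.393 -0.305  0.007] [ 0.486 -0.242  0.067]
top flux_bottle 0.53 [338. 167.] 145 [ 0.531 -0.126  0.051] [ 0.519 -0.142  0.023] [ 0.547 -0.113  0.09 ]
top brass_weight 0.48 [290. 172.] 129 [0.517 0.008 0.029] [ 0.505 -0.005  0.011] [0.534 0.024 0.048]
side pump 0.58 [309. 288.] 4146 [0.432 0.104 0.062] [0.368 0.064 0.005] [0.492 0.135 0.128]
side plunger_top 0.79 [297. 249.] 504 [0.458 0.083 0.126] [0.438 0.061 0.094] [0.481 0.101 0.129]
side indicator 0.53 [331. 278.] 56 [0.398 0.103 0.087] [0.393 0.098 0.077] [0.404 0.106 0.091]
side bur_block 0.79 [346. 174.] 691 [ 0.434 -0.282  0.022] [ 0.394 -0.41  -0.016] [ 0.487 -0.24   0.064]
side bur_block 0.18 [330. 279.] 74 [0.397 0.103 0.086] [0.392 0.095 0.075] [0.404 0.106 0.092]
side flux_bottle 0.91 [289. 206.] 426 [ 0.535 -0.118  0.043] [ 0.52  -0.133  0.008] [ 0.554 -0.109  0.083]
side brass_weight 0.63 [276. 257.] 300 [0.519 0.019 0.027] [0.506 0.005 0.004] [0.536 0.028 0.044]
side brass_weight 0.48 [310. 288.] 4137 [0.431 0.104 0.062] [0.368 0.065 0.005] [0.492 0.136 0.128]
{'time_s': 0.7, 'tcp_pos': array([0.14851018, 0.65843465, 0.22660819]), 'eef_rot': array([-1.79996733e+02,  9.69109505e-04, -1.27079200e+01]), 'contact_force': array([6.73407568e-01, 1.39948106e+00, 4.56854323e-05]), 'gripper_width': 0.08784977498389589}
```

View pics/top0.png

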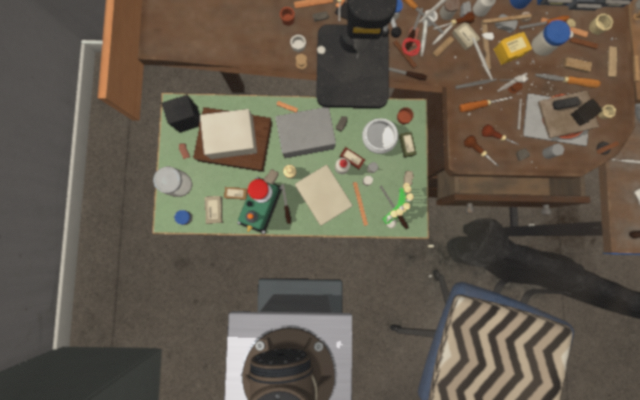

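View pics/side0.png

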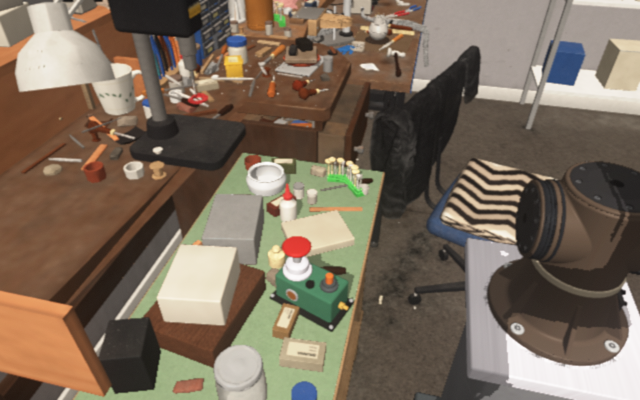

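The top view shows the pump at about (258,203), with the red knob at (257,190). The side view shows the orange pin at (330,279), short of fully out, with the weight behind the knob at (276,257). Next I'll check obstacle heights along the path to the pump.

```bash
python3 - <<'E'
from h import *
a=np.array([.149,.658]);b=np.array([.459,.078])
for cam in("top","side"):
    im,d=imaging.capture(cam); W=cloud(cam,d)[d>0]
    t=np.clip((W[:,:2]-a)@(b-a)/((b-a)@(b-a)),0,1); D=np.linalg.norm(W[:,:2]-a-t[:,None]*(b-a),axis=1)
    for lo in np.arange(0,1,.2):
        m=(D<.14)&(t>=lo)&(t<=lo+.2); z=W[m,2]; print(cam,round(lo,1),m.sum(),np.round(np.percentile(z,[50,95,99.5]),3) if m.any() else'')
    m=(np.linalg.norm(W[:,:2]-b,axis=1)<.2)&(W[:,2]>.1); P=W[m]; print(np.round(np.percentile(P,[1,99],axis=0),3))
E
```

```text
top 0.0 3463 [-0.759 -0.752 -0.747]
top 0.2 1746 [-0.759 -0.751 -0.748]
top 0.4 1605 [-0.757  0.003  0.005]
top 0.6 4054 [0.002 0.104 0.107]
top 0.8 9655 [0.006 0.114 0.129]
[[0.439 0.057 0.102]
 [0.65  0.273 0.13 ]]
side 0.0 0 
side 0.2 0 
side 0.4 0 
side 0.6 5590 [0.024 0.104 0.106]
side 0.8 15029 [0.024 0.113 0.127]
[[0.44  0.062 0.101]
 [0.649 0.275 0.128]]
```

```bash
python3 -m handwheel '[[1,0,0,1,0],[1,0,0,2,0],[1,0,0,3,0],[1,0,0,3,0]]' 20
```

```text
time_s: 1.3
tcp_pos: [0.1486, 0.659, 0.2581]
eef_rot: [-179.9, 0.0, -12.7]
contact_force: [0.5, 0.3, -0.2]
gripper_width: 0.0534
gripper_force: 0.0
```

```bash
python3 -m handwheel '[[1,2.2,-4,0,0],[1,4.4,-8,0,0],[1,6.6,-12,0,0],[1,8.8,-16,0,0],[1,11,-20,0,0],[1,13.2,-24,0,0],[1,15.5,-29,0,0],[1,15.5,-29,0,0]]'
```

```text
time_s: 2.3
tcp_pos: [0.3043, 0.3656, 0.2569]
eef_rot: [-180.0, 0.0, -12.9]
contact_force: [0.8, 0.3, 0.3]
gripper_width: 0.0007
gripper_force: 0.0
```

```bash
python3 -m handwheel '[[1,2.2,-4,0,0],[1,4.4,-8,0,0],[1,6.6,-12,0,0],[1,8.8,-16,-2,0],[1,11,-20,-4,0],[1,13.2,-24,-6,0],[1,15.5,-29,-8,0],[1,15.5,-29,-8,0]]'
```

```text
time_s: 3.3
tcp_pos: [0.4584, 0.0756, 0.1746]
eef_rot: [179.9, 0.2, -13.0]
contact_force: [-0.4, -0.1, 0.5]
gripper_width: 0.0002
gripper_force: 0.0
```

```bash
python3 -m handwheel '[[1,0,0.2,-1.5,0],[1,0,0.2,-3,0],[1,0,0.2,-4.2,0],[1,0,0.2,-4.2,0]]'; python3 - <<'E'
from h import *
im,d=imaging.capture("side"); cv2.imwrite("pics/s1.png",cv2.resize(im[180:340,220:420,::-1],None,fx=3,fy=3)); print(get_state()["tcp_pos"],get_state()["contact_force"])
E
```

```text
time_s: 3.8
tcp_pos: [0.4578, 0.0811, 0.1336]
eef_rot: [179.9, 0.1, -12.6]
contact_force: [0.1, 0.1, 0.1]
gripper_width: 0.0001
gripper_force: 0.0
[0.45828691 0.08110493 0.1343406 ] [-0.01420698 -0.14084674 -0.09120565]
```

View pics/s1.png

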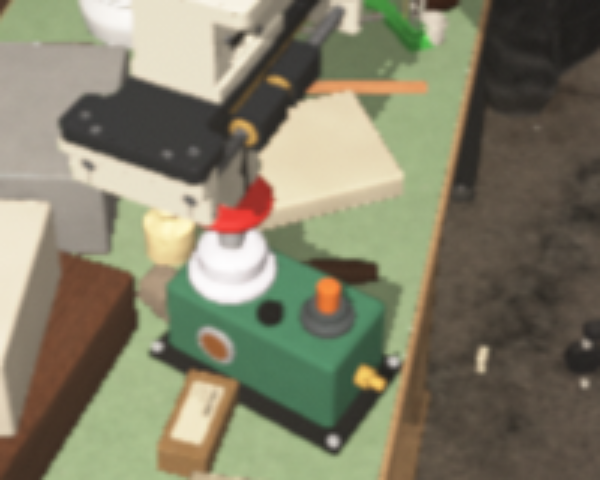

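The crop shows the closed fingers over the red knob at (240,200) and clear of the orange pin at (328,295). The first stroke goes down slowly.

```bash
python3 -m handwheel '[[1,0,-0.3,0,0],[1,0,-0.3,-0.5,0],[1,0,-0.3,-1,0],[1,0,-0.3,-1.5,0],[1,0,-0.3,-2,0],[1,0,-0.3,-2.1,0],[1,0,-0.3,-2.1,0]]'
```

```text
time_s: 4.72
tcp_pos: [0.4589, 0.0776, 0.1142]
eef_rot: [-180.0, -0.1, -12.7]
contact_force: [-2.9, 0.7, 9.1]
gripper_width: 0.0003
gripper_force: 4.4
```

```bash
python3 -m handwheel '[[1,0,0,-0.2,0],[1,0,0,-0.3,0],[1,0,0,-0.3,0]]'
```

```text
time_s: 5.1
tcp_pos: [0.459, 0.0776, 0.1122]
eef_rot: [-180.0, -0.1, -12.7]
contact_force: [-7.0, 0.8, 19.9]
gripper_width: 0.0006
gripper_force: 9.8
```

Bottom stop reached at about 20 N. Now I'll release, wait, and look at the pin.

```bash
python3 -m handwheel '[[1,0,0,0.8,0],[1,0,0,1.6,0],[1,0,0,2.5,0],[1,0,0,2.5,0],[1,0,0,2.5,0],[1,0,0,2.5,0],[1,0,0,2.5,0],[1,0,0,2.5,0]]'; cat > look.py <<'E'
import sys
from h import *
im,d=imaging.capture("side"); W=cloud("side",d); n=sys.argv[1]
cv2.imwrite(f"pics/{n}.png",cv2.resize(im[180:340,220:420,::-1],None,fx=3,fy=3))
o=im.astype(int); m=(o[...,0]>170)&(o[...,1]>60)&(o[...,1]<150)&(o[...,2]<90)&(d>0)
m&=np.linalg.norm(W[...,:2]-[.398,.1],axis=-1)<.02
print("pin pts",m.sum(),np.round(np.percentile(W[m],[50,98],axis=0),3))
for q in ("pump","plunger_top"):
    for a in finder.cut_out("side",q)[:1]:
        P=W[a["region"]&(d>0)]; print(q,np.round(np.percentile(P,[2,50,98],axis=0),3).tolist())
E
python3 look.py s2
```

```text
time_s: 6.1
tcp_pos: [0.4584, 0.0774, 0.1354]
eef_rot: [180.0, 0.0, -12.7]
contact_force: [-0.5, -0.3, 0.3]
gripper_width: 0.0003
gripper_force: 0.0
pin pts 115 [[0.397 0.104 0.096]
 [0.402 0.106 0.107]]
pump [[0.368, 0.062, 0.003], [0.428, 0.105, 0.06], [0.495, 0.137, 0.127]]
plunger_top [[0.436, 0.056, 0.088], [0.45, 0.085, 0.125], [0.467, 0.101, 0.139]]
```

```bash
python3 -m handwheel '[[1,0,0,-0.6,0],[1,0,0,-1.2,0],[1,0,0,-1.8,0],[1,0,0,-2.3,0],[1,0,0,-2.5,0],[1,0,0,-2.5,0]]'
python3 -m handwheel '[[1,0,0,0.8,0],[1,0,0,1.6,0],[1,0,0,2.5,0],[1,0,0,2.5,0],[1,0,0,2.5,0],[1,0,0,2.5,0],[1,0,0,2.5,0],[1,0,0,2.5,0]]'; python3 look.py s3
```

```text
time_s: 7.0
tcp_pos: [0.4589, 0.0776, 0.1121]
eef_rot: [-180.0, -0.1, -12.7]
contact_force: [-8.3, 0.4, 23.5]
gripper_width: 0.0004
gripper_force: 11.3
time_s: 8.0
tcp_pos: [0.4584, 0.0774, 0.1354]
eef_rot: [180.0, 0.0, -12.7]
contact_force: [0.3, -0.5, 0.1]
gripper_width: 0.0003
gripper_force: 0.0
pin pts 122 [[0.397 0.104 0.107]
 [0.402 0.106 0.12 ]]
pump [[0.368, 0.066, 0.005], [0.427, 0.105, 0.061], [0.493, 0.136, 0.127]]
plunger_top [[0.437, 0.064, 0.09], [0.451, 0.087, 0.125], [0.467, 0.101, 0.128]]
```

Median rose 11 mm, so the pin may already be out. Two more full strokes do no harm and make it certain.

```bash
D='x'; python3 -m handwheel '[[1,0,0,-0.6,0],[1,0,0,-1.2,0],[1,0,0,-1.8,0],[1,0,0,-2.3,0],[1,0,0,-2.5,0],[1,0,0,-2.5,0]]'
python3 -m handwheel '[[1,0,0,0.8,0],[1,0,0,1.6,0],[1,0,0,2.5,0],[1,0,0,2.5,0],[1,0,0,2.5,0],[1,0,0,2.5,0],[1,0,0,2.5,0],[1,0,0,2.5,0]]'
python3 -m handwheel '[[1,0,0,-0.6,0],[1,0,0,-1.2,0],[1,0,0,-1.8,0],[1,0,0,-2.3,0],[1,0,0,-2.5,0],[1,0,0,-2.5,0]]'
python3 -m handwheel '[[1,0,0,0.8,0],[1,0,0,1.6,0],[1,0,0,2.5,0],[1,0,0,2.5,0],[1,0,0,2.5,0],[1,0,0,2.5,0],[1,0,0,2.5,0],[1,0,0,2.5,0]]'; python3 look.py s4
```

```text
time_s: 8.9
tcp_pos: [0.4588, 0.0776, 0.1121]
eef_rot: [-180.0, -0.1, -12.7]
contact_force: [-9.1, 0.4, 22.5]
gripper_width: 0.0004
gripper_force: 11.3
time_s: 9.9
tcp_pos: [0.4584, 0.0774, 0.1354]
eef_rot: [180.0, 0.0, -12.7]
contact_force: [-0.2, 0.2, 1.3]
gripper_width: 0.0005
gripper_force: 0.0
time_s: 10.65
tcp_pos: [0.4588, 0.0775, 0.1121]
eef_rot: [-180.0, -0.1, -12.7]
contact_force: [-9.1, 0.8, 22.9]
gripper_width: 0.0005
gripper_force: 11.4
time_s: 11.65
tcp_pos: [0.4585, 0.0774, 0.1354]
eef_rot: [180.0, 0.0, -12.7]
contact_force: [0.3, -0.9, -0.4]
gripper_width: 0.0004
gripper_force: 0.0
pin pts 122 [[0.397 0.104 0.107]
 [0.402 0.107 0.12 ]]
pump [[0.367, 0.057, 0.003], [0.428, 0.105, 0.06], [0.496, 0.136, 0.127]]
plunger_top [[0.437, 0.062, 0.094], [0.45, 0.087, 0.126], [0.466, 0.102, 0.13]]
```

View pics/s4.png

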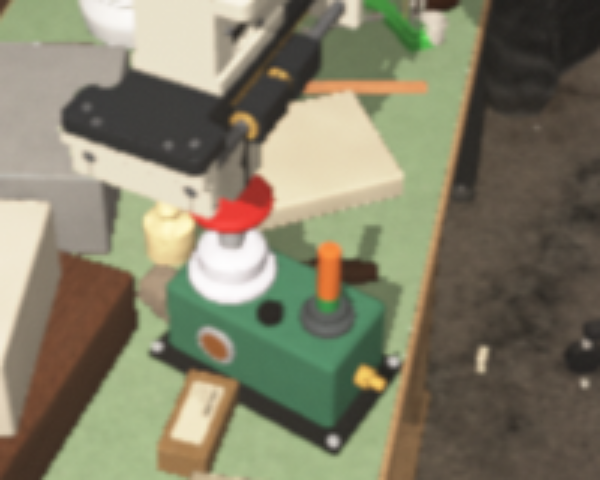

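The pin stands tall at (328,270), with its green band showing at (328,306) above the collar, and the pump hasn't moved. Now I'll take the hand away.

```bash
python3 -m handwheel '[[1,0,0,2,0],[1,0,0,5,0],[1,0,0,8,0],[1,0,0,11,0],[1,0,0,13,0],[1,0,0,14,0],[1,0,0,14,0],[1,0,0,14,0]]'; python3 look.py s5
```

```text
time_s: 12.8
tcp_pos: [0.458, 0.0773, 0.2746]
eef_rot: [180.0, 0.1, -12.7]
contact_force: [-0.0, -1.1, -0.6]
gripper_width: 0.0006
gripper_force: 0.0
pin pts 111 [[0.397 0.104 0.108]
 [0.402 0.107 0.12 ]]
pump [[0.368, 0.059, 0.003], [0.431, 0.104, 0.062], [0.495, 0.136, 0.128]]
plunger_top [[0.437, 0.059, 0.094], [0.458, 0.083, 0.126], [0.481, 0.101, 0.129]]
```

View pics/s5.png

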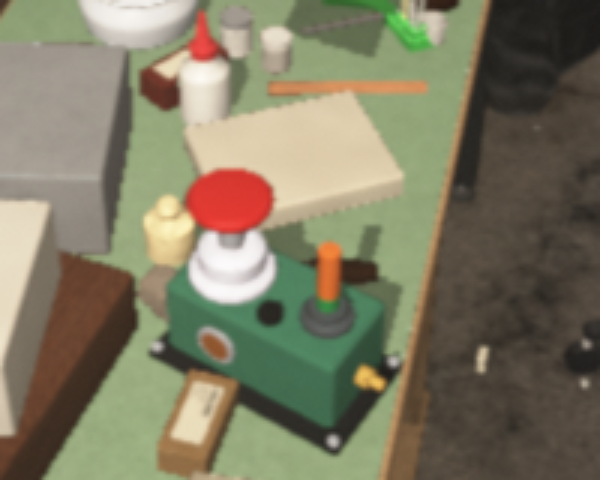

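The plunger is up at (230,198), the pin is out with its green band at (328,306), and the hand is clear of everything.

```bash
python3 -c "
from plant import r; print(r.close_job())"
```

```text
the job is handed in; nothing more can be done
None
```

The pump is primed after four full strokes: the indicator pin is fully out with its green band showing, the plunger is up, the pump has not moved, the hand is clear, and I have handed the job in.

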